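# Open the silvering drum with its splined wing key

### The job

Fit the loose wing key onto the splined spindle of the silvering drum: press it down lightly and rock it to and fro until the teeth mesh and it drops fully home on the shoulder. Then turn the key clockwise, seen from above, until the shutter is fully open against its stop, and let go, leaving the key seated. Do not force teeth that are not yet meshed (keep well under 40 N), keep the gripper off the drum and its shutter, and leave the other things on the slab where they are.

Things in the scene. Friction and masses are not known exactly. Their poses are not given: they have to be found in the camera images.
- drum: Fixed pewter silvering drum, 130 mm across, on a 150 mm round walnut foot, standing on the marble slab (slab top 20 mm above the work surface). Its lid is 63 mm above the origin; a vertical steel splined spindle with a round shoulder, 44 mm across, stands up from the lid's middle. Origin: centre of the underside, z up
- drum_seat (a point): Point on the spindle's axis at the level of the shoulder's top (76 mm above the drum's origin); the key's underside rests here when fully home. Above it stand six straight teeth, 16 mm tall with flat tops, 5.3 mm wide, 32 mm over their tips, 60 degrees apart. Their way round is NOT measured and varies: find it by rocking; any 60 degree sweep holds one meshing angle, good to about 0.06 rad either way
- spindle_tip (a point): Top of the spindle, on its axis, 28 mm above the shoulder. Above the teeth a plain round pilot, 21.4 mm across, runs from 16 to 22 mm above the shoulder and tapers to 10 mm at this tip; it centres the key's bore (0.8 mm clearance all round). The spindle resists turning with about 0.1 N m, so a key rubbing on it under a light push (5 to 10 N) does not turn it
- gate (a joint): Angle (rad) of the brass shutter blade on the drum's lid: 0 shut over the filling hole, growing clockwise seen from above to a stop at 0.65 (fully open). It stays where it is left; moving it takes about 0.2 N m. The spindle has 0.75 rad of lost motion before it takes the shutter along, so once meshed 0.5 to 1.5 rad of clockwise key turning reach the stop
- key: Loose wing key, about 0.25 kg, standing upright, bore down, on the slab. Origin: centre of its underside, z up. Brass hub 53 mm across from 0 to 38 mm height; on it a walnut wing grip, 60 mm long along the key's x, 18 mm thick along its y, from 38 to 73 mm height, with flat sides; it may be gripped firmly (40 N)
- key_bore (a point): Point on the key's axis 2 mm above its underside, where the six inner teeth of the bore begin (5.2 mm wide, 23 mm across their tips, 35 mm across between them, 60 degrees apart, one on the key's +x). The bore is 32 mm deep. Resting unmeshed on the spindle's teeth the key's underside stands 14 mm above the shoulder; meshed it drops those 14 mm
- key_grip (a point): Point in the middle of the key's wing grip, 58 mm above its underside, on its axis
- pill_machine: Bystander: brass-railed wooden pill rolling machine, about 160 x 215 x 56 mm, origin at the centre of its underside. Leave alone
- pill_box: Bystander: turned boxwood pill box, 54 mm across, 47 mm tall, origin at the centre of its underside. Leave alone
- stopper: Bystander: cobalt glass stopper standing on its plug, 40 mm across, 58 mm tall, origin at the centre of its underside. Leave alone
- dome: Bystander: pewter silvering dome with a small knob, 92 mm across, 81 mm tall, origin at the centre of its underside. Leave alone
Things that resemble listed ones, but are neither listed nor needed, are in the scene too. What is shaped like the key but pink is not meant.

How it is judged:
By the outcome, as a careful person would: the job done as asked, in the order asked, and still so for the second after the job is handed in, with the robot touching nothing.
It also fails if it takes over 72 s, if anything falls off the work surface, if the arm or the gripper's body presses on something with over 40 N, if the wrist force passes 120 N, or if a joint passes its speed limit or range.

### The arm

A 7-joint arm with a two-finger parallel gripper is mounted at the origin on the work surface. World frame = base frame: x ahead of the robot, y to its left, z up, the work surface at z = 0. Lengths are in mm, angles in rad, forces in N, time in s.
With the tool pointing down it reaches from about 400 to 875 mm from the base axis. Payload 4.4 kg.
Tool frame: the origin (TCP) lies at the very end of the fingers, on their centre line; the grasp point (between the pads) lies 19 mm behind it; y points along the fingers, x is the direction in which the jaws open and shut, and the axes are right-handed (so a half turn about y gives the same grasp; the last joint's range is limited). The gripper opens to 85 mm and grips with 20 to 120 N. Pads are 22 mm wide; open, the fingers measure 114 mm over their backs; the gripper's body (76 mm by 85 mm) begins 54 mm behind the grasp point. The pads swing forward as they close: fully open they stand 13 mm farther back than shut.
Start: joints at [-1.24, 0.628, 0.038, 1.517, -0.027, 0.996, -0.02], TCP at [251.183, 599.521, 231.313] pointing down, gripper open.
Joint ranges: [-3.06, 3.06], [-0.37, 2.12], [-1.25, 1.32], [0.18, 2.47], [-1.1, 4.24], [0.23, 1.98], [-2.94, 2.94]. Speed limits (rad/s): [2.57, 2.57, 3.14, 3.14, 3.14, 3.14, 3.14].

### API

Orientations are given as [roll, pitch, yaw] about the fixed x, y, z axes, in that order (R = Rz(yaw) Ry(pitch) Rx(roll)).
In Python, from cell import ctrl, get_image, nets gives the robot as it stands. The module is installed in compiled form; this text tells all that it offers.
- The arm moves only by the tool step_arm, never from a script. Its argument "moves" is text: rows parted by semicolons, each of 7 numbers parted by spaces: the shift along the tool's x, y, z normalised to -1 to 1, where 1 is 0.05 m, then the turn, a rotation vector about the tool's x, y, z normalised to -1 to 1, where 1 is 0.12 rad, then the opening, from 0 (shut) to 1 (fully open). A call has 1 to 20 rows; each row shifts and turns the commanded pose from where the row before left it, along the tool's axes as they then stand; what a row does not reach is not made up. A row lasts 1/10 s, in which the tool goes at most 50 mm and 8.59 degrees, less where a joint would pass 70% of its speed; a pose out of reach is approached as far as the arm can. A call with a number of a shift or a turn outside -1 to 1 is refused whole. A call with a gripper value outside its range is refused whole. The fingers move at their own pace and stop on an object; the grip force is fixed at half the most. Time passes only in rows, so rows that do not move let the fingers close. It gives the time, the measured TCP pose, the force and the opening at its end, in the units of the state.
- ctrl.read_state(): the state, without advancing time (a new reading comes with each control period).
- get_image(name): name is "scene" or "top" or "wrist"; returns a dict with "color" (480x640x3 uint8, blue, green, red), "vertical_fov" (degrees; the focal length in pixels is half the picture's height over the tangent of half this angle, whatever the lens; pixels are square), "cx", "cy" (the principal point, pixels), "k1" (the pictures are not rectified: a ray, as slopes to the right and down, at radius r is drawn at 1 + k1 r^2 times it, then the intrinsics apply), "R" (3x3) and "t" (3): a world point X has camera coordinates R X + t; the wrist camera has in their place "T_tool_cam" (4x4, takes a point from camera to tool coordinates, whose origin is the TCP and whose axes are the tool frame's). Camera axes: x right, y down, z forward; pixel columns grow to the right and rows downward; lengths in mm; the calibration is good to about 2 mm. A picture is of the moment at which its call begins: read the wrist's pose just before it. There is no depth.
- ctrl.finish_job(): hands the job in, once; it reports no verdict.
Trained networks look in a picture, given as the dict that the camera call returned (one of the last four; its "shot" number tells which), for a name from the list of things; names that differ only in an ending like _2 or _b are one class to them, and where a whole thing is asked for, a point or a joint stands for the part that bears it (a point fixed in the world has none). Each returns a list of dicts, best first, with "conf" (0 to 1); they miss things now and then, are a little off and sometimes report something else, mostly with a low value. They report only what shows in the picture. A call takes as long as a camera call. They do not tell look-alikes from the thing itself.
- nets.find_in(picture, target): "position" ([x, y, z] in mm, in world coordinates, good to about 4 mm: the middle of the surface that is visible of it).
- nets.cut_out(picture, target): "pixels" (480x640 bool, what is visible of it).
- nets.place_of(picture, target): "position" ([x, y, z] in mm, in world coordinates, good to about 4 mm: a listed point, or the origin of a listed thing).
The state is a dict: "clock": time; "qpos": joint angles; "qd": joint speeds; "tau": joint torques, N m; "eef_pos": TCP position; "tool_rot": TCP orientation; "force": force on the tool from outside, world axes, zero at the start; "torque": the same for the moment, N m; "width": finger opening in mm.
Only numpy, scipy, OpenCV 4.12 (cv2) and the standard library are available. Lean on these libraries where they do the work, as an engineer would, in place of code of your own. Each camera call takes 0.05 s, during which the arm holds its last target.

## Working session

There is one attempt and no reset: what is moved stays moved. The work goes in short steps, Python scripts to look and compute and a tool call to move; the robot and the scene stay as the last step left them, time stands still between calls to the robot, and variables do not carry over. Pictures are saved under pics/ and viewed, and the job is handed in when it is done.

Besides the shell and the picture viewer there is one more tool, called as a command line: name --argument value ..., lists and objects as JSON in quotes. step_arm: Moves the arm, as the interface text tells. Scaled input: -1 to 1 covers 0.05 m each way for a shift and 0.12 rad each way for a turn. Its arguments: {"type":"object","properties":{"moves":{"type":"string"}},"required":["moves"]}

```bash
mkdir -p pics; cat > h.py <<'E'
import numpy as np, cv2
from cell import ctrl,get_image,nets
from scipy.spatial.transform import Rotation as Ro
def pose():
    s=ctrl.read_state(); T=np.eye(4)
    T[:3,:3]=Ro.from_euler('xyz',s['tool_rot']).as_matrix(); T[:3,3]=s['eef_pos']; return s,T
def cam(im,T=None):
    f=240/np.tan(np.radians(im['vertical_fov'])/2)
    if 'R' in im: R=np.array(im['R']);t=np.array(im['t'])
    else:
        C=T@np.array(im['T_tool_cam']); R=C[:3,:3].T; t=-R@C[:3,3]
    return f,R,t
def proj(im,X,T=None):
    f,R,t=cam(im,T); p=R@np.array(X,float)+t; s=p[:2]/p[2]; s=s*(1+im['k1']*(s@s))
    return np.array([im['cx'],im['cy']])+f*s
def ray(im,uv,z,T=None):
    f,R,t=cam(im,T); d=(np.array(uv,float)-[im['cx'],im['cy']])/f; s=d.copy()
    for _ in range(20): s=d/(1+im['k1']*(s@s))
    o=-R.T@t; v=R.T@np.array([*s,1]); return o+v*(z-o[2])/v[2]
E
python3 - <<'E'
from h import *
s,T=pose(); print(s); 
for n in ['scene','top','wrist']:
    im=get_image(n); cv2.imwrite(f'pics/a_{n}.png',im['color']); print(n,im['vertical_fov'],im['cx'],im['cy'],im['k1'])
    if n!='wrist': print(-np.array(im['R']).T@im['t'])
    else: print(np.array(im['T_tool_cam']))
    for k in ['key','drum','drum_seat','spindle_tip','key_grip']:
        print(k,[(np.round(d['position'],1),round(d['conf'],2)) for d in nets.place_of(im,k)])
E
```

```text
{'clock': 0.0, 'qpos': array([-1.23980818,  0.62935334,  0.03845208,  1.51838692, -0.02701566,
        0.99626203, -0.02001556]), 'qd': array([-3.71216651e-05, -1.18662885e-03, -2.26565468e-04, -4.29269847e-06,
        3.30378527e-04, -9.59113324e-05, -2.62645573e-04]), 'tau': array([-1.58954090e-04, -5.63391924e+01,  1.22604501e+00, -1.93450785e+01,
        1.09485170e-02,  1.05195094e-02,  8.45144967e-06]), 'eef_pos': array([250.93143354, 598.9346144 , 230.37853045]), 'tool_rot': array([-1.57081473,  0.00189131,  1.17397545]), 'force': array([-0.40335632,  0.64075338, -0.03606527]), 'torque': array([-0.00501142, -0.01934276, -0.03187626]), 'width': 85.21010870650605}
scene 45.27184628358167 321.2384132332991 230.80290403511069 -0.024130996208019544
[1261.78983784 -585.51363588  899.05047374]
key [(array([533.9, 182.2,  22.7]), 0.97), (array([230.9, 284. ,  -2.1]), 0.76)]
drum [(array([ 468. , -119.8,   24.2]), 0.92)]
drum_seat [(array([ 467.8, -117.9,   94.4]), 0.98)]
spindle_tip [(array([ 467. , -117.9,  121.5]), 0.59)]
key_grip [(array([536.5, 181.6,  78.7]), 0.94), (array([229.5
[... 207 characters left out ...]
1.8,  17.2]), 0.56)]
drum [(array([ 467.3, -120.9,   24.5]), 0.65)]
drum_seat [(array([ 472.4, -114. ,   95.4]), 0.76)]
spindle_tip [(array([ 467.7, -117.7,  120.5]), 0.67)]
key_grip [(array([227.5, 287.6,  60.8]), 0.95), (array([533.9, 179.7,  76.8]), 0.63)]
wrist 69.29117395047854 320.9980724281758 237.09966079415523 -0.06034768172049564
[[ 9.99999846e-01 -3.06147824e-04  4.63790675e-04 -1.21793292e+00]
 [-5.33321107e-04 -2.94122311e-01  9.55767640e-01 -1.41087898e+02]
 [-1.56194998e-04 -9.55767740e-01 -2.94122428e-01  7.57059545e+01]
 [ 0.00000000e+00  0.00000000e+00  0.00000000e+00  1.00000000e+00]]
key [(array([227.7, 282.9,   0.9]), 0.6)]
drum []
drum_seat []
spindle_tip []
key_grip []
```

View pics/a_scene.png

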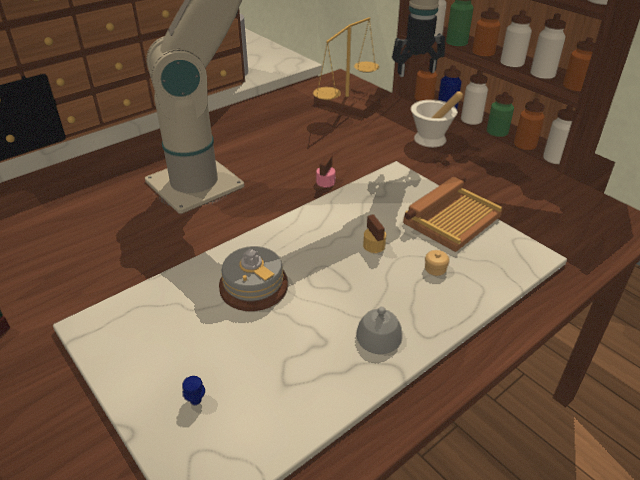

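View pics/a_top.png

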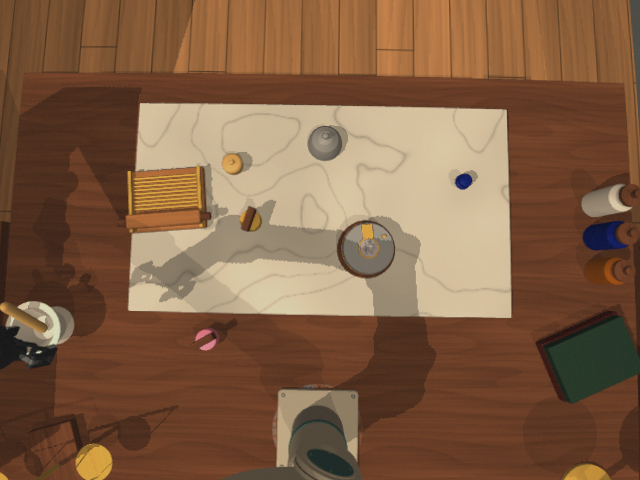

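```bash
python3 - <<'E'
from h import *
im=get_image('top'); c=im['color']
sc=get_image('scene'); 
a=cv2.resize(c[190:250,215:285],None,fx=8,fy=8,interpolation=cv2.INTER_CUBIC)
b=cv2.resize(sc['color'][205:260,350:400],None,fx=8,fy=8,interpolation=cv2.INTER_CUBIC)[:480]
h=min(a.shape[0],b.shape[0]); cv2.imwrite('pics/b.png',np.hstack([a[:h,:400+160][:, :],b[:h,:240+160]])[:, :800])
d=cv2.resize(c[215:285,330:405],None,fx=7,fy=7,interpolation=cv2.INTER_CUBIC); cv2.imwrite('pics/c.png',d)
for z in (78,93): print(z,proj(im,[535,181,z]),proj(sc,[535,181,z]))
E
```

```text
78 [248.58746348 218.01052043] [374.0828731 226.5154509]
93 [247.69474796 217.27640569] [374.47631939 221.37859141]
```

View pics/b.png

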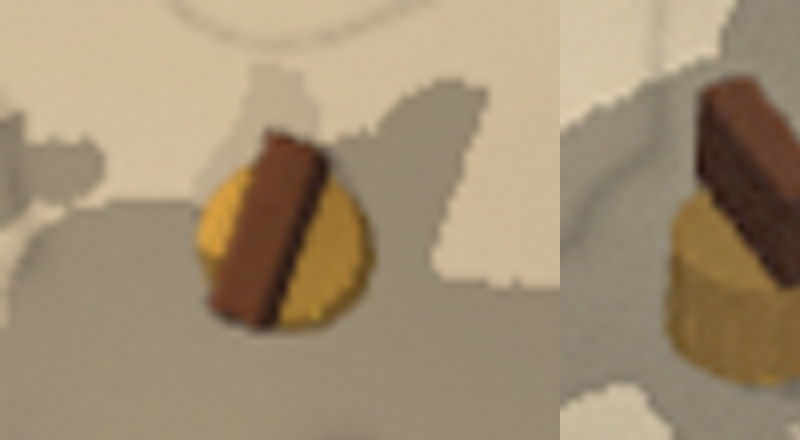

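View pics/c.png

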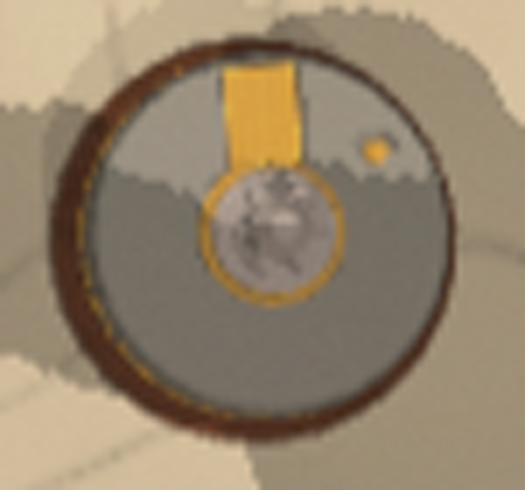

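```bash
python3 - <<'E'
from h import *
im=get_image('top')
cs=np.array([(268,133),(322,157),(262,325),(210,305)])/8-0.5+8*0+[215,190]+0.44
P=np.array([ray(im,c,93)[:2] for c in cs]); print(P.round(1),P.mean(0))
e=(P[0]+P[1]-P[2]-P[3])/2; print(np.linalg.norm(e),np.degrees(np.arctan2(e[1],e[0])), np.linalg.norm(P[0]-P[1]))
# drum: spindle approx
dc=lambda x,y:np.array([330+x/7-.43,215+y/7-.43])
print('shoulder',ray(im,dc(273,235),96), 'rim', ray(im,dc(273,238),83))
print('pin',ray(im,dc(376,150),85))
E
```

```text
[[561.6 180. ]
 [554.4 163.1]
 [502.2 180. ]
 [508.1 196.2]] [531.57458457 179.81510491]
55.45831627038052 -17.373799611897184 18.36846395096648
shoulder [ 463.90708266 -116.42468909   96.        ] rim [ 463.56120398 -118.03409347   83.        ]
pin [ 495.11313602 -153.96458604   85.        ]
```

step_arm --moves "-0.397 0 -0.603 0 0 0 1;-0.397 0 -0.603 0 0 0 1;-0.397 0.07 -0.603 0 0 0 1;-0.397 0.07 -0.603 0 0 0 1;-0.397 0.07 -0.603 0 0 0 1;-0.397 0.07 -0.603 0 0 0 1;-0.397 0.07 -0.603 0 0 0 1;-0.397 0.07 -0.603 0 0 0 1;-0.397 0.07 -0.603 0 0 0 1;-0.397 0.07 -0.603 0 0 0 1;-0.397 0.07 -0.603 0 0 0 1;-0.397 0.07 -0.603 0 0 0 1;-0.397 0.07 -0.603 0 0 0 1;-0.397 0.07 -0.603 0 0 0 1;0 0 0 0 0 0 1;0 0 0 0 0 0 1"

```text
clock: 2.65
eef_pos: [533.4, 179.2, 189.2]
tool_rot: [-1.571, 0.0, 1.172]
force: [-1.2, 0.8, -0.1]
width: 85.3
```

```bash
python3 - <<'E'
from h import *
s,T=pose(); im=get_image('wrist'); cv2.imwrite('pics/d.png',im['color']); print(s['clock'],s['eef_pos'],s['tool_rot'],s['force'],s['qpos'])
for k in ['key','key_grip']:
        print(k,[(np.round(d['position'],1),round(d['conf'],2)) for d in nets.place_of(im,k)])
E
```

```text
2.65 [533.41570772 179.22297101 189.19662594] [-1.57057201e+00  4.96019857e-05  1.17158625e+00] [-1.17051933  0.81400894 -0.12786882] [-0.39496016  0.55452918  0.03185429  1.81128433 -0.02410724  0.77634749
  0.82091441]
key [(array([534.3, 178.4,  15.9]), 0.84)]
key_grip [(array([534.9, 184.2,  79.5]), 0.94)]
```

View pics/d.png

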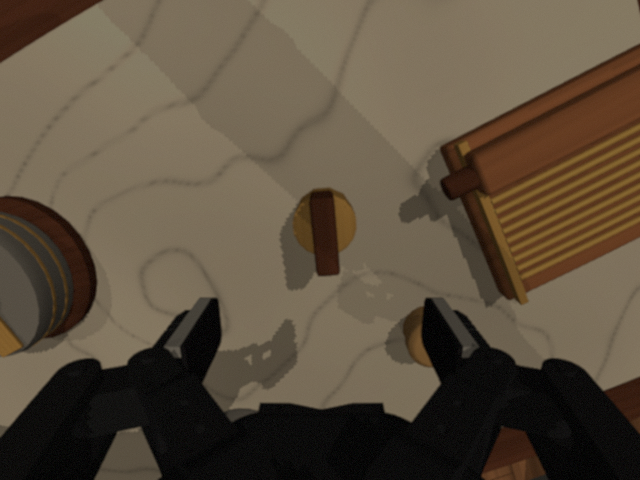

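```bash
python3 - <<'E'
from h import *
s,T=pose(); im=get_image('wrist')
a=cv2.resize(im['color'][175:290,270:380],None,fx=5,fy=5,interpolation=cv2.INTER_CUBIC); cv2.imwrite('pics/e.png',a)
E
```

```text
(no output)
```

View pics/e.png

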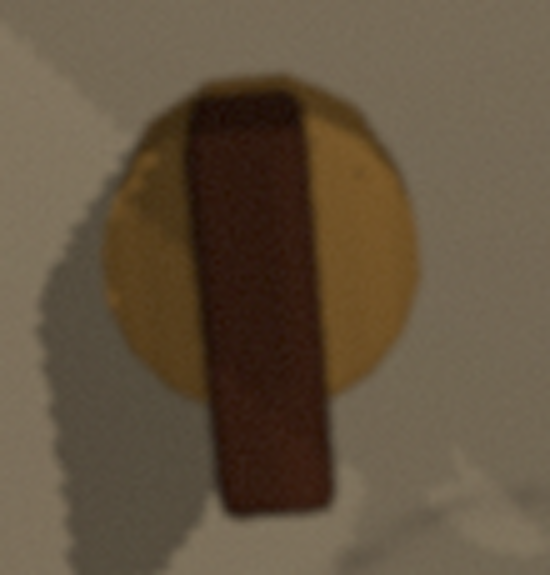

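```bash
python3 - <<'E'
from h import *
s,T=pose(); im=get_image('wrist')
cs=np.array([(188,132),(304,134),(223,516),(334,510)])/5-.4+[270,175]
P=np.array([ray(im,c,93,T)[:2] for c in cs]); print(P.round(1),P.mean(0))
e=(P[0]+P[1]-P[2]-P[3])/2; a=np.arctan2(e[1],e[0]);print(np.linalg.norm(e),a,np.linalg.norm(P[0]-P[1]),np.linalg.norm(P[2]-P[3]))
l=P[0]-P[2]; r=P[1]-P[3]; print(np.arctan2(l[1],l[0]),np.arctan2(r[1],r[0]))
print('hub rim',[ray(im,np.array(c)/5-.4+[270,175],58,T)[:2].round(1) for c in [(105,255),(420,265)]])
E
```

```text
[[501.6 183. ]
 [508.1 197.8]
 [556.8 165. ]
 [562.2 180.6]] [532.18283918 181.58010163]
57.40565498220955 2.8294290083029328 16.102198604439515 16.508354487028715
2.825276333216768 2.8336699756457566
hub rim [array([520.9, 158.6]), array([542.2, 205.3])]
```

step_arm --moves "0.04 0 0.025 0 -0.725 0 1;0 0.5 0 0 0 0 1;0 0.5 0 0 0 0 1;0 0.5 0 0 0 0 1;0 0.5 0 0 0 0 1;0 0.5 0 0 0 0 1;0 0 0 0 0 0 1;0 0 0 0 0 0 1"

```text
clock: 3.7
eef_pos: [532.5, 183.1, 64.5]
tool_rot: [-1.57, 0.0, 1.262]
force: [-0.0, -0.1, 0.0]
width: 85.2
```

```bash
python3 - <<'E'
from h import *
s,T=pose(); im=get_image('wrist'); cv2.imwrite('pics/f.png',im['color']); print(s['eef_pos'],s['tool_rot'],s['force'])
for x in (-30,30): print(proj(im,[533+x*.952,181.5-x*.307,93],T))
E
```

```text
[532.45158248 183.05868476  64.52298711] [-1.57033245e+00  1.09913801e-04  1.26204661e+00] [-0.0177193  -0.06632071  0.03865905]
[320.63485639 270.22054618]
[320.23583765 406.79193557]
```

View pics/f.png

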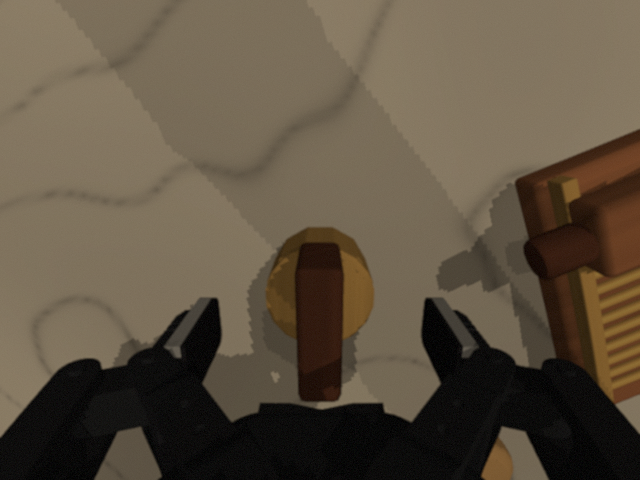

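step_arm --moves "0 0 0 0 0 0 0;0 0 0 0 0 0 0;0 0 0 0 0 0 0;0 0 0 0 0 0 0;0 0 0 0 0 0 0;0 0 0 0 0 0 0;0 0 0 0 0 0 0;0 0 0 0 0 0 0"

```text
clock: 4.55
eef_pos: [532.9, 182.3, 64.7]
tool_rot: [-1.571, -0.0, 1.261]
force: [-0.5, 0.4, 5.2]
width: 17.1
```

step_arm --moves "0 -0.4 0 0 0 0 0;0 -0.6 0 0 0 0 0;0 -0.6 0 0 0 0 0;0 -0.6 0 0 0 0 0;0 -0.4 0 0 0 0 0;0 0 0 0 0 0 0;0 0 0 0 0 0 0"

```text
clock: 5.25
eef_pos: [532.0, 182.2, 193.4]
tool_rot: [-1.57, 0.001, 1.261]
force: [0.6, -0.7, -3.0]
width: 17.1
```

```bash
python3 - <<'E'
from h import *
s,T=pose(); im=get_image('wrist'); cv2.imwrite('pics/g.png',im['color']); print(s['eef_pos'],s['tool_rot'],s['force'],s['width'])
t=get_image('top')
for k in ['key','key_grip','drum_seat','spindle_tip']:
  for i in (im,t):
        print(k,[(np.round(d['position'],1),round(d['conf'],2)) for d in nets.place_of(i,k)])
E
```

```text
[532.01979261 182.20725438 193.39885743] [-1.56970487e+00  7.58450356e-04  1.26102552e+00] [ 0.58651061 -0.66607687 -3.01196842] 17.12641011838357
key [(array([533. , 177.1, 141.9]), 0.96)]
key [(array([530.1, 179.8, 207. ]), 0.71), (array([ 468.1, -117.9,  123.3]), 0.56), (array([532.5, 182.3, 144.4]), 0.53)]
key_grip [(array([536.2, 182.1, 209.3]), 0.88)]
key_grip [(array([531.5, 182.6, 206.8]), 0.55)]
drum_seat []
drum_seat [(array([ 468.7, -116.7,   95.3]), 0.62)]
spindle_tip [(array([587.6, 405. ,  22.1]), 0.35)]
spindle_tip [(array([ 467.4, -114.5,  120.4]), 0.85)]
```

View pics/g.png

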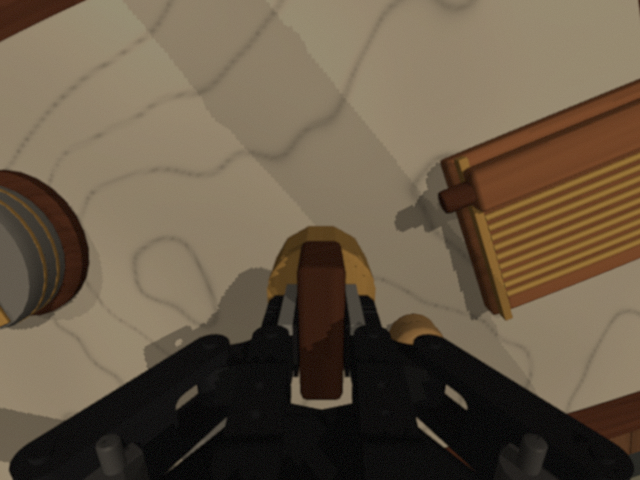

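step_arm --moves "-0.3 0 -0.12 0 0 0 0;-0.6 0 -0.24 0 0 0 0;-0.6 0 -0.24 0 0 0 0;-0.6 0 -0.24 0 0 0 0;-0.6 0 -0.24 0 0 0 0;-0.6 0 -0.24 0 0 0 0;-0.6 0 -0.24 0 0 0 0;-0.6 0 -0.24 0 0 0 0;-0.6 0 -0.24 0 0 0 0;-0.6 0 -0.24 0 0 0 0;-0.4 0 -0.12 0 0 0 0;0 0 0 0 0 0 0;0 0 0 0 0 0 0;0 0 0 0 0 0 0"

```text
clock: 7.15
eef_pos: [553.7, -143.9, 194.3]
tool_rot: [-1.57, -0.001, 1.262]
force: [0.7, 0.5, -2.9]
width: 16.9
```

```bash
python3 - <<'E'
from h import *
s,T=pose(); im=get_image('wrist'); cv2.imwrite('pics/i.png',im['color']); print(s['eef_pos'],s['tool_rot'],s['force'],s['width'],s['qpos'])
a=cv2.resize(im['color'][:,200:440],None,fx=3,fy=3)
for k in ['drum','drum_seat','spindle_tip']:
        print(k,[(np.round(d['position'],1),round(d['conf'],2)) for d in nets.place_of(im,k)])
print(proj(im,[467.5,-117.5,124],T))
E
```

```text
[ 553.74796037 -143.90649996  194.26090908] [-1.57028597e+00 -6.70745085e-04  1.26187058e+00] [ 0.68921361  0.48748808 -2.90622908] 16.872666017400327 [ 0.20819811  0.5600177  -0.00389979  1.77964618  0.00187961  0.80237103
  1.46545769]
drum [(array([ 468.6, -116.4,   17.7]), 0.92)]
drum_seat [(array([ 465.4, -112.6,   98.1]), 0.7), (array([ 468. , -112.7,  121.4]), 0.57)]
spindle_tip [(array([ 466.3, -109.6,  124.2]), 0.59)]
[320.87353294 105.02873408]
```

View pics/i.png

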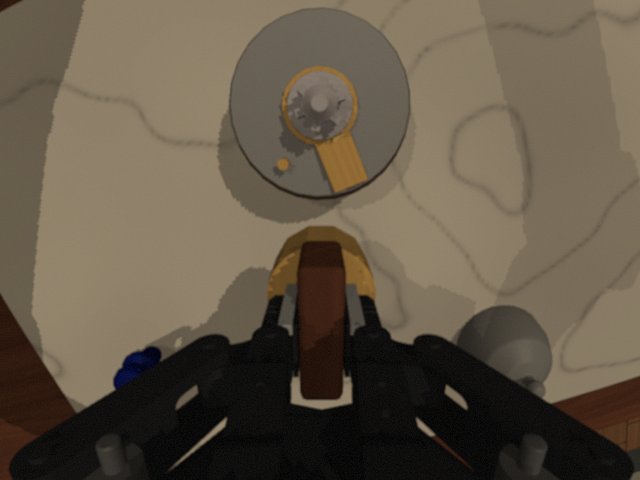

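```bash
python3 - <<'E'
from h import *
s,T=pose(); im=get_image('wrist')
a=cv2.resize(im['color'][55:155,270:370],None,fx=6,fy=6,interpolation=cv2.INTER_CUBIC); a=cv2.convertScaleAbs(a,alpha=1.4,beta=-40); cv2.imwrite('pics/j.png',a)
E
```

```text
(no output)
```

View pics/j.png

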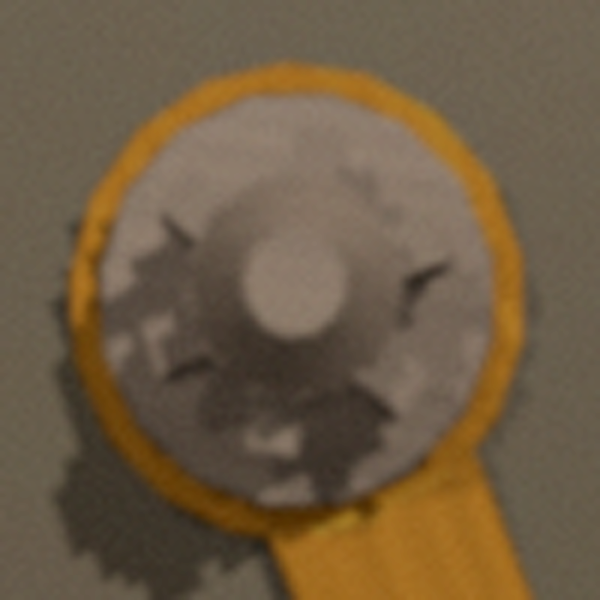

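```bash
python3 - <<'E'
from h import *
s,T=pose(); im=get_image('wrist')
tip=ray(im,(318.9,102.2),124,T); sh=ray(im,(319.5,104.6),96,T); print(tip,sh, np.linalg.inv(T)@[*tip,1],np.linalg.inv(T)@[*sh,1])
ztop=T[2,3]+29
a=cv2.resize(im['color'][225:410,270:370],None,fx=4,fy=4,interpolation=cv2.INTER_CUBIC); a=a[:600];a=cv2.convertScaleAbs(a,alpha=1.7,beta=0); cv2.imwrite('pics/k.png',cv2.resize(im['color'][225:415,260:380],None,fx=3,fy=3,interpolation=cv2.INTER_CUBIC)*1)
for v in (271,399): print((np.linalg.inv(T)@[*ray(im,(320.5,v),ztop,T),1]).round(1))
# expected rows for centred wing
for z in (30,-30): print(proj(im,(T@[0,-29,z,1])[:3],T))
E
```

```text
[ 466.00874406 -118.13529591  124.        ] [ 465.49085551 -117.7099605    96.        ] [-2.24372289 70.32350346 91.70687876  1.        ] [-2.00094761 98.3236105  92.32670488  1.        ]
[ -1.3 -29.   29.    1. ]
[ -1.3 -29.  -26.5   1. ]
[324.16157061 268.21443488]
[323.74174262 405.80046502]
```

View pics/k.png

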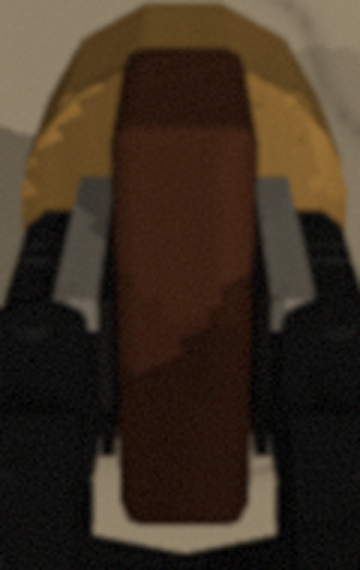

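step_arm --moves "-0.018 0 0.31 0 0 0 0;0 0 0.5 0 0 0 0;0 0 0.5 0 0 0 0;0 0 0.5 0 0 0 0;0 0 0 0 0 0 0;0 0 0 0 0 0 0;0 0 0 0 0 0 0"

```text
clock: 8.15
eef_pos: [468.8, -118.1, 194.6]
tool_rot: [-1.573, -0.0, 1.261]
force: [-0.1, -0.5, -2.7]
width: 17.1
```

```bash
python3 - <<'E'
from h import *
s,T=pose(); print(s['eef_pos'],s['tool_rot'],s['force'])
im=get_image('scene'); cv2.imwrite('pics/l.png',cv2.resize(im['color'][170:320,190:330],None,fx=4,fy=4,interpolation=cv2.INTER_CUBIC))
E
```

```text
[ 468.82682094 -118.07511258  194.61461039] [-1.57267719e+00 -2.22000955e-04  1.26125851e+00] [-0.08978536 -0.50838989 -2.67462896]
```

View pics/l.png

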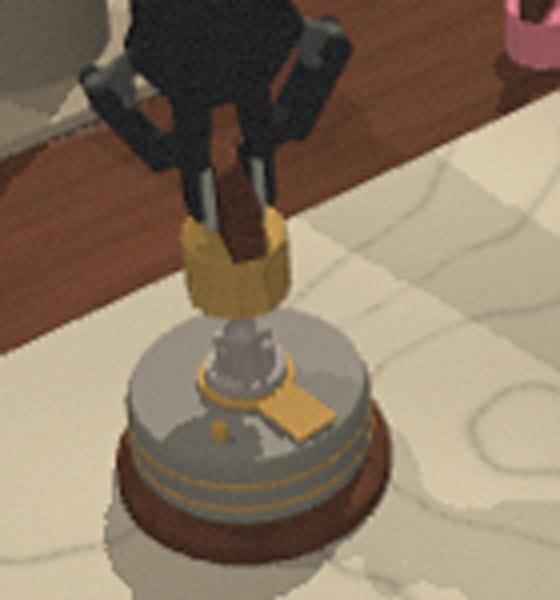

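```bash
python3 - <<'E'
from h import *
for i in range(4):
    im=get_image('scene'); s,T=pose(); print(s['eef_pos'],s['tool_rot'],s['force'])
for p in ([467.2,-117.2,124],[467.2,-117.2,150],[467.2,-117.2,96]):
    q=proj(im,p); print((q-[190,170])*4)
E
```

```text
[ 468.54299167 -118.10380268  194.37092903] [-1.57180593e+00 -1.11907354e-04  1.26103465e+00] [ 0.08434185  0.0947317  -3.03685654]
[ 468.32735469 -118.0849365   194.28124086] [-1.57146617e+00 -9.59280209e-05  1.26093494e+00] [ 0.11013622 -0.39721795 -2.33728299]
[ 468.11126997 -118.0764379   194.20175037] [-1.57112869e+00 -7.54358655e-06  1.26101744e+00] [ 0.0289012   0.66704547 -3.48019852]
[ 467.94266945 -118.03373599  194.15126907] [-1.57085450e+00 -1.48700172e-05  1.26093178e+00] [-0.11704724 -0.61514215 -3.02963201]
[235.6719451  319.41907297]
[231.85948602 280.72984154]
[239.66795344 359.9265023 ]
```

step_arm --moves "0.01 0.3 0 0 0 0 0;0 0.3 0 0 0 0 0;0 0 0 0 0 0 0;0 0 0 0 0 0 0;0 0 0 0 0 0 0"

```text
clock: 8.9
eef_pos: [468.3, -117.6, 164.9]
tool_rot: [-1.572, -0.0, 1.261]
force: [-0.1, -0.8, -2.5]
width: 16.9
```

step_arm --moves "0 0.1 0 0 0 0 0;0 0 0 0 0 0 0;0 0 0 0 0 0 0"

```text
clock: 9.2
eef_pos: [467.3, -117.3, 159.8]
tool_rot: [-1.57, -0.0, 1.261]
force: [-2.4, 0.5, 3.5]
width: 16.8
```

```bash
python3 - <<'E'
from h import *
for i in range(5):
    im=get_image('top'); s,T=pose(); print(s['eef_pos'].round(2),s['force'].round(2),s['torque'].round(2))
E
```

```text
[ 467.3 -117.3  159.7] [-1.89  2.22  4.64] [ 0.26  0.67 -0.03]
[ 467.35 -117.32  159.66] [-2.37  0.95  4.24] [0.24 0.77 0.02]
[ 467.38 -117.32  159.65] [-2.37  0.42  6.33] [0.32 0.77 0.02]
[ 467.4  -117.35  159.59] [-2.98  0.46  5.5 ] [ 0.31  0.85 -0.01]
[ 467.4  -117.36  159.58] [-4.07  2.52  5.61] [ 0.33  0.83 -0.02]
```

step_arm --moves "0 0 0.02 0 0 0 0;0 0 0 0 0 0 0;0 0 0 0 0 0 0"

```text
clock: 9.75
eef_pos: [467.2, -117.3, 159.6]
tool_rot: [-1.572, -0.0, 1.261]
force: [-1.5, 0.5, 4.6]
width: 16.9
```

step_arm --moves "0 0.02 0 0 0 0 0;0 0 0 0 0 0 0;0 0 0 0 0 0 0"

```text
clock: 10.05
eef_pos: [466.2, -117.1, 157.7]
tool_rot: [-1.569, 0.0, 1.261]
force: [-1.7, 1.0, -3.1]
width: 16.8
```

step_arm --moves "0 0.03 0.01 0 0 0 0;0 0.03 0 0 0 0 0;0 0 0 0 0 0 0;0 0 0 0 0 0 0"

```text
clock: 10.45
eef_pos: [466.2, -117.0, 155.1]
tool_rot: [-1.57, 0.0, 1.261]
force: [-0.6, -0.3, -3.6]
width: 17.2
```

```bash
python3 - <<'E'
from h import *
for i in range(4):
    im=get_image('top'); s,T=pose(); print(s['eef_pos'].round(2),s['tool_rot'],s['force'].round(2),s['torque'].round(2))
E
```

```text
[ 466.16 -116.96  155.18] [-1.57050341e+00  7.33021267e-06  1.26102473e+00] [-1.15  0.86 -3.  ] [0.16 0.31 0.05]
[ 466.15 -116.96  155.21] [-1.57051551e+00  8.10273754e-06  1.26101090e+00] [-1.43  0.42 -3.13] [0.09 0.3  0.04]
[ 466.17 -116.98  155.25] [-1.57058799e+00 -7.55110121e-06  1.26096404e+00] [-0.85 -0.15 -3.34] [0.15 0.31 0.02]
[ 466.17 -116.97  155.26] [-1.57057654e+00 -9.86853750e-06  1.26098074e+00] [-1.01 -0.04 -3.43] [0.14 0.35 0.06]
```

step_arm --moves "0 0.02 0.005 0 0 0 0;0 0 0 0 0 0 0;0 0 0 0 0 0 0"

```text
clock: 10.95
eef_pos: [466.2, -117.0, 154.6]
tool_rot: [-1.571, -0.0, 1.261]
force: [-1.9, 0.3, 1.8]
width: 17.2
```

step_arm --moves "0 0.02 0 0 0 0 0;0 0 0 0 0 0 0;0 0 0 0 0 0 0"

```text
clock: 11.25
eef_pos: [466.3, -117.0, 154.4]
tool_rot: [-1.572, -0.0, 1.261]
force: [-3.9, 0.7, 11.5]
width: 17.3
```

step_arm --moves "0 -0.005 0 0 0.4 0 0;0 0 0 0 0.4 0 0;0 0 0 0 0 0 0"

```text
clock: 11.55
eef_pos: [466.3, -117.1, 154.5]
tool_rot: [-1.572, 0.0, 1.164]
force: [-3.1, 0.8, 8.8]
width: 16.7
```

step_arm --moves "0 0 0 0 0.4 0 0;0 0 0 0 0.4 0 0;0 0 0 0 0 0 0"

```text
clock: 11.85
eef_pos: [466.2, -117.1, 154.5]
tool_rot: [-1.572, -0.0, 1.068]
force: [-3.1, 0.0, 9.6]
width: 17.1
```

step_arm --moves "0 0 0 0 0.4 0 0;0 0 0 0 0.4 0 0;0 0 0 0 0 0 0"

```text
clock: 12.15
eef_pos: [466.3, -117.1, 154.5]
tool_rot: [-1.572, -0.0, 0.972]
force: [-3.7, 0.5, 9.5]
width: 16.7
```

step_arm --moves "0 0 0 0 0.4 0 0;0 0 0 0 0.4 0 0;0 0 0 0 0 0 0"

```text
clock: 12.45
eef_pos: [466.3, -117.1, 154.5]
tool_rot: [-1.572, -0.0, 0.876]
force: [-3.4, 1.0, 9.6]
width: 17.1
```

step_arm --moves "0 0 0 0 0.4 0 0;0 0 0 0 0.4 0 0;0 0 0 0 0 0 0"

```text
clock: 12.75
eef_pos: [466.3, -117.0, 154.5]
tool_rot: [-1.572, -0.001, 0.78]
force: [-3.9, 0.9, 10.0]
width: 17.1
```

step_arm --moves "0 0 0 0 0.4 0 0;0 0 0 0 0.4 0 0;0 0 0 0 0 0 0"

```text
clock: 13.05
eef_pos: [466.3, -116.9, 154.5]
tool_rot: [-1.572, -0.001, 0.684]
force: [-2.9, 0.8, 9.6]
width: 17.2
```

step_arm --moves "0 0 0 0 0.4 0 0;0 0 0 0 0.4 0 0;0 0 0 0 0 0 0"

```text
clock: 13.35
eef_pos: [466.3, -116.9, 154.3]
tool_rot: [-1.571, -0.001, 0.588]
force: [-3.1, 0.8, 7.9]
width: 17.2
```

step_arm --moves "0 0 0 0 0.4 0 0;0 0 0 0 0.4 0 0;0 0 0 0 0 0 0"

```text
clock: 13.65
eef_pos: [466.2, -116.8, 153.8]
tool_rot: [-1.571, -0.0, 0.493]
force: [-2.1, 0.1, 2.9]
width: 17.2
```

step_arm --moves "0 0 0 0 0.4 0 0;0 0 0 0 0.4 0 0;0 0 0 0 0 0 0"

```text
clock: 13.95
eef_pos: [466.4, -116.7, 153.3]
tool_rot: [-1.571, -0.0, 0.398]
force: [-0.0, 1.1, -2.2]
width: 17.2
```

step_arm --moves "0 0.03 0 0 0 0 0;0 0 0 0 0 0 0;0 0 0 0 0 0 0"

```text
clock: 14.25
eef_pos: [466.1, -116.8, 151.9]
tool_rot: [-1.571, 0.0, 0.398]
force: [-0.8, 1.3, -3.8]
width: 17.4
```

```bash
python3 - <<'E'
from h import *
for i in range(3):
    im=get_image('scene'); s,T=pose(); print(s['eef_pos'].round(2),s['tool_rot'],s['force'].round(2),s['torque'].round(2),s['qpos'].round(2))
cv2.imwrite('pics/m.png',cv2.resize(im['color'][170:320,190:330],None,fx=4,fy=4,interpolation=cv2.INTER_CUBIC))
E
```

```text
[ 466.08 -116.8   151.9 ] [-1.57062764e+00 -3.06846799e-05  3.97605517e-01] [-0.88  0.73 -4.17] [0.3  0.02 0.01] [ 0.02  0.52  0.25  2.07 -0.23  0.58  0.82]
[ 466.08 -116.85  151.94] [-1.57067997e+00 -4.56253994e-05  3.97369101e-01] [-0.32  0.65 -4.4 ] [ 0.33 -0.03 -0.03] [ 0.02  0.52  0.25  2.07 -0.23  0.58  0.82]
[ 466.08 -116.81  151.98] [-1.57065041e+00 -9.32471319e-05  3.97322018e-01] [ 1.22  1.33 -3.37] [0.38 0.01 0.03] [ 0.02  0.52  0.25  2.07 -0.23  0.58  0.82]
```

View pics/m.png

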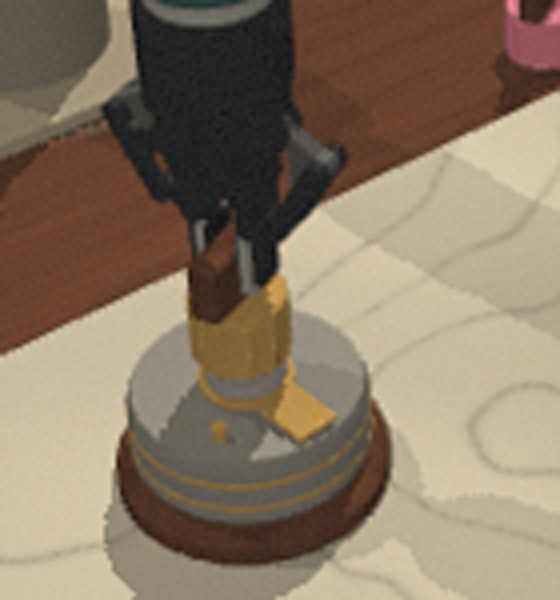

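step_arm --moves "0 0.06 0 0 0 0 0;0 0.06 0 0 0 0 0;0 0 0 0 0 0 0"

```text
clock: 14.7
eef_pos: [466.0, -116.8, 145.6]
tool_rot: [-1.571, 0.0, 0.397]
force: [-0.6, 1.9, -4.2]
width: 17.5
```

step_arm --moves "0 0.05 0 0 0 0 0;0 0.03 0 0 0 0 0;0 0 0 0 0 0 0;0 0 0 0 0 0 0"

```text
clock: 15.1
eef_pos: [466.0, -116.8, 141.9]
tool_rot: [-1.571, 0.0, 0.397]
force: [-0.9, 2.1, -2.5]
width: 17.1
```

step_arm --moves "0 0.03 0 0 0 0 0;0 0 0 0 0 0 0;0 0 0 0 0 0 0"

```text
clock: 15.4
eef_pos: [466.0, -116.8, 140.7]
tool_rot: [-1.571, -0.0, 0.397]
force: [0.2, 2.3, 0.2]
width: 17.0
```

step_arm --moves "0 0.015 0 0 0 0 0;0 0 0 0 0 0 0;0 0 0 0 0 0 0"

```text
clock: 15.7
eef_pos: [466.1, -116.9, 140.6]
tool_rot: [-1.571, -0.001, 0.397]
force: [-2.1, 2.4, 7.6]
width: 17.3
```

step_arm --moves "0 -0.005 0 0 0.6 0 0;0 0 0 0 0.6 0 0;0 0 0 0 0.6 0 0;0 0 0 0 0.6 0 0;0 0 0 0 0.6 0 0;0 0 0 0 0 0 0"

```text
clock: 16.3
eef_pos: [466.6, -116.2, 140.6]
tool_rot: [-1.57, -0.001, 0.037]
force: [0.4, 4.2, 5.4]
width: 16.9
```

```bash
cat > look.py <<'E'
from h import *
import sys
s,T=pose(); print(s['eef_pos'].round(2),s['tool_rot'],s['force'].round(2),s['torque'].round(2),s['qpos'].round(2))
im=get_image('scene'); t=get_image('top')
a=cv2.resize(im['color'][195:315,200:310],None,fx=4,fy=4,interpolation=cv2.INTER_CUBIC);b=cv2.resize(t['color'][200:300,325:415],None,fx=4,fy=4,interpolation=cv2.INTER_CUBIC)
o=np.zeros((480,800,3),np.uint8); o[:480,:440]=a; o[:400,440:]=b; cv2.imwrite(sys.argv[1],o)
E
python3 look.py pics/n.png
```

```text
[ 466.63 -116.16  140.61] [-1.57012488e+00 -1.06130077e-03  3.68355963e-02] [0.37 4.24 5.4 ] [0.95 0.08 0.02] [-0.05  0.56  0.34  2.08 -0.34  0.56  0.57]
```

View pics/n.png

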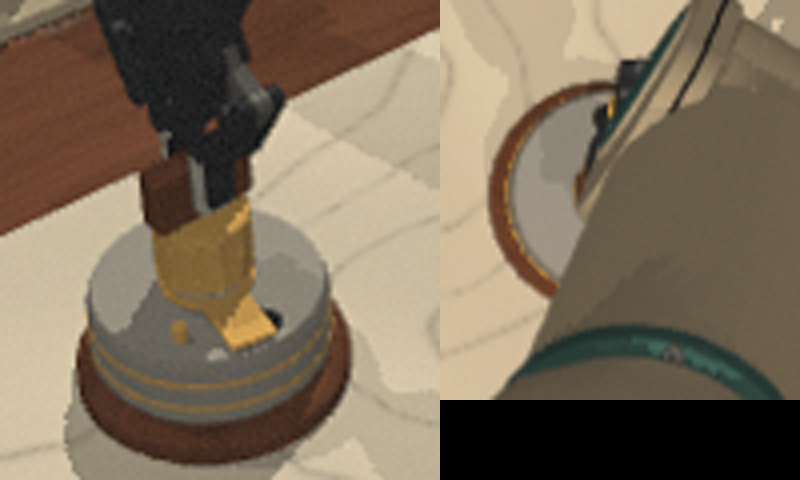

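step_arm --moves "0 0 0 0 0.6 0 0;0 0 0 0 0.6 0 0;0 0 0 0 0.6 0 0;0 0 0 0 0 0 0"

```text
clock: 16.8
eef_pos: [466.9, -116.2, 140.6]
tool_rot: [-1.57, -0.001, -0.179]
force: [0.0, 5.1, 5.5]
width: 17.0
```

```bash
python3 look.py pics/o.png
```

```text
[ 466.89 -116.19  140.61] [-1.56987028e+00 -1.29058809e-03 -1.78699333e-01] [0.03 5.06 5.52] [ 1.02 -0.06  0.04] [-0.09  0.57  0.4   2.08 -0.4   0.57  0.42]
```

View pics/o.png

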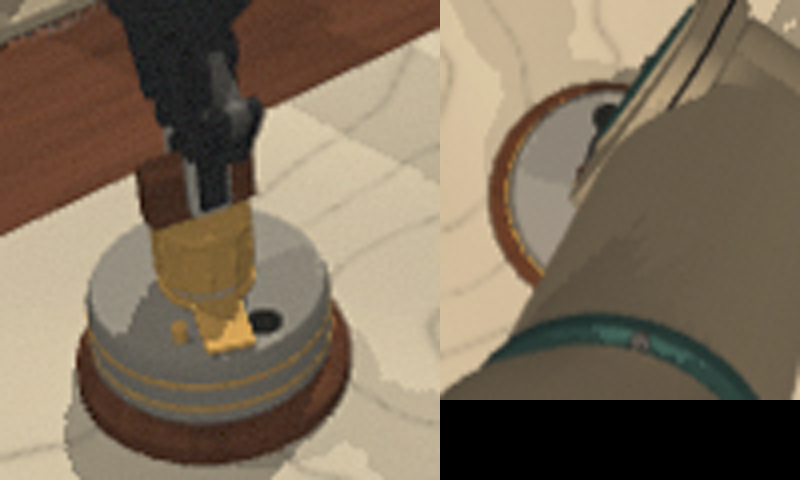

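step_arm --moves "0 0 0 0 0.6 0 0;0 0 0 0 0.6 0 0;0 0 0 0 0 0 0"

```text
clock: 17.2
eef_pos: [467.1, -116.2, 140.6]
tool_rot: [-1.57, -0.001, -0.322]
force: [0.1, 5.2, 5.3]
width: 17.0
```

```bash
python3 look.py pics/p.png; python3 -c "
from h import *
s,T=pose();print(s['tau'].round(2))"
```

```text
[ 467.05 -116.22  140.61] [-1.56965545e+00 -1.41094314e-03 -3.22217506e-01] [0.13 5.23 5.33] [ 1.03 -0.11  0.07] [-0.12  0.57  0.44  2.08 -0.44  0.58  0.32]
[  2.14 -40.33   7.2  -10.66   0.74  -0.77  -0.06]
```

View pics/p.png

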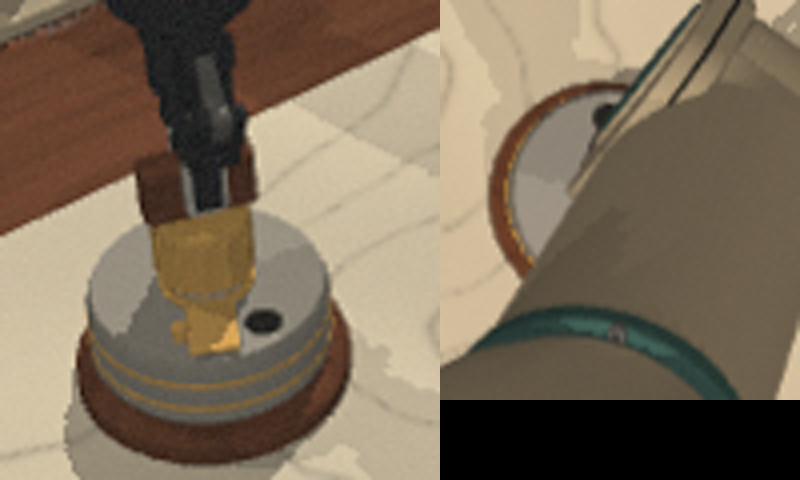

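step_arm --moves "0 0 0 0 0.4 0 0;0 0 0 0 0.4 0 0;0 0 0 0 0 0 0"

```text
clock: 17.6
eef_pos: [467.2, -116.2, 140.6]
tool_rot: [-1.57, -0.001, -0.414]
force: [-0.3, 4.6, 5.0]
width: 17.2
```

```bash
python3 look.py pics/q.png; python3 -c "
from h import *
s,T=pose();print(s['tau'].round(2))"
```

```text
[ 467.15 -116.22  140.62] [-1.57013070e+00 -1.38115528e-03 -4.13545985e-01] [-0.29  4.56  5.03] [ 0.89 -0.11  1.03] [-0.13  0.58  0.47  2.08 -0.47  0.59  0.25]
[  2.91 -40.23   8.02 -10.27  -0.08  -0.7   -0.96]
```

View pics/q.png

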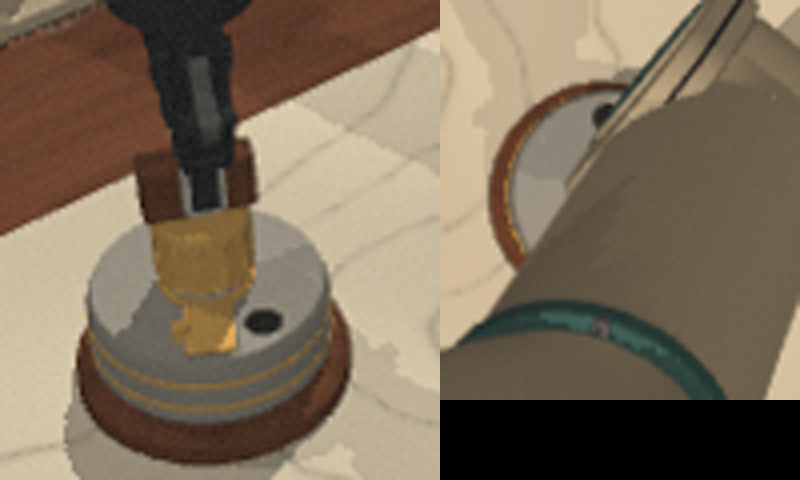

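step_arm --moves "0 0 0 0 0.2 0 0;0 0 0 0 0 0 0;0 0 0 0 0 0 0"

```text
clock: 18.0
eef_pos: [467.2, -116.2, 140.6]
tool_rot: [-1.57, -0.001, -0.435]
force: [0.3, 2.7, 5.1]
width: 17.1
```

```bash
python3 -c "
from h import *
s,T=pose();print(s['tool_rot'],s['torque'],s['tau'].round(2))"
```

```text
[-1.57037146e+00 -1.41517166e-03 -4.34511874e-01] [ 0.85628912 -0.12097142  1.47530882] [  3.3  -40.19   8.33 -10.14  -0.55  -0.67  -1.46]
```

step_arm --moves "0 -0.008 0 0 -0.4 0 0;0 0 0 0 0 0 0;0 0 0 0 0 0 1;0 0 0 0 0 0 1;0 0 0 0 0 0 1;0 0 0 0 0 0 1;0 0 0 0 0 0 1;0 0 0 0 0 0 1"

```text
clock: 18.8
eef_pos: [466.0, -117.1, 140.4]
tool_rot: [-1.571, 0.0, -0.395]
force: [-0.3, -0.2, 0.2]
width: 85.6
```

step_arm --moves "0 -0.2 0 0 0 0 1;0 -0.4 0 0 0 0 1;0 -0.6 0 0 0 0 1;0 -0.6 0 0 0 0 1;0 -0.2 0 0 0 0 1;0 0 0 0 0 0 1;0 0 0 0 0 0 1"

```text
clock: 19.5
eef_pos: [465.5, -116.5, 240.0]
tool_rot: [-1.571, 0.001, -0.395]
force: [0.1, -0.1, 0.0]
width: 85.2
```

```bash
python3 look.py pics/r.png; python3 - <<'E'
from h import *
im=get_image('wrist'); cv2.imwrite('pics/s.png',im['color'])
t=get_image('scene');cv2.imwrite('pics/t.png',t['color'])
print([(np.round(d['position'],1),round(d['conf'],2)) for d in nets.place_of(t,'key')])
E
```

```text
[ 465.52 -116.49  239.96] [-1.57063239e+00  9.74817252e-04 -3.94666936e-01] [ 0.08 -0.12  0.04] [0.08 0.01 0.  ] [-0.24  0.43  0.59  1.98 -0.32  0.83  0.14]
[(array([ 467. , -119.8,   97.6]), 0.95), (array([232.9, 284.6,   1.5]), 0.9)]
```

View pics/r.png

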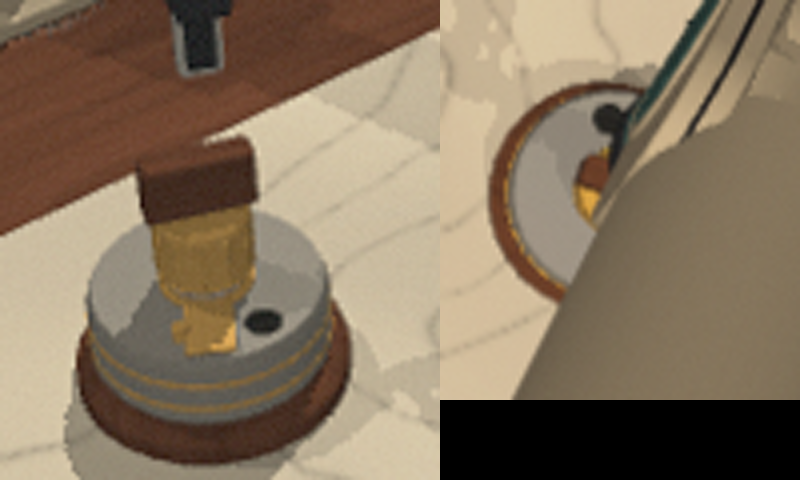

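View pics/s.png

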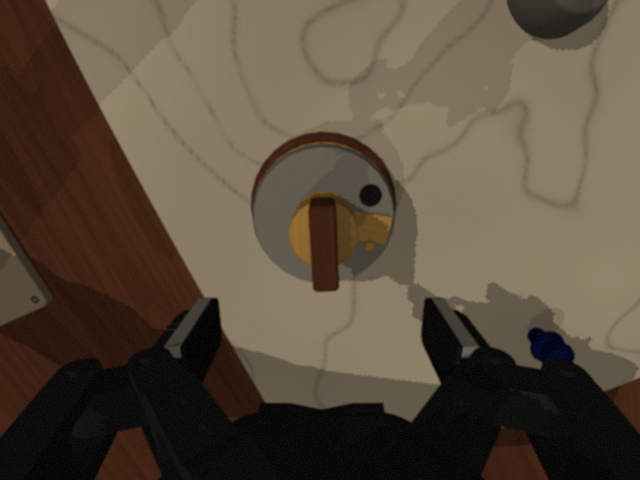

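The key stands seated on the drum, the filling hole at (370,195) in the wrist picture is clear, and the blade lies against its pin. The gripper is well above everything.

```bash
python3 -c "
from cell import ctrl
print(ctrl.finish_job())"
```

```text
the job is handed in; nothing more can be done
None
```

The brass wing key is fully home on the spindle, the shutter is open against its stop, and the gripper is clear. I handed the job in at about 19.7 s on the clock.

- **Fitting:** I gripped the key by its wing and centred it on the pilot. Pressing down lightly (contact force about 12 N, briefly 14 N), I turned it clockwise in small steps until the teeth meshed. One clockwise sweep was enough, so I did not rock it back and forth. It then dropped the full 14 mm, with the tool at 140.6 mm against an expected 140.7 mm.
- **Opening:** I turned the key clockwise about 0.83 rad more, until the torque rose sharply, to about 1.0 and then 1.5 N m. I backed off slightly to relieve it, let go and lifted straight up.
- **Last checks:** The pictures show the blade against the pin and the filling hole fully uncovered. The network puts the key's underside at 97.6 mm, against a nominal 96 mm, which is within its error. The gripper reads no force.
- **Not fully checked:** The arm hid part of the drum in the top camera, so the shutter check rests on the scene and wrist pictures and the torque rise. I did not measure the other items again. The gripper did not come near them on the paths I used.

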